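# Stand the toppled thinner tin back up

## Task

The yellow thinner tin has toppled and is leaning out over the edge of its spill tray with its red cap popped up. With your fingertips, push the tin back until it stands upright on the floor of the tray again, and press its red cap down until it is fully home. Never pick the tin up or press hard enough to dent it, and do not disturb the other things in the tray or on the bench.

Things in the scene. Friction and masses are not known exactly. Their poses are not given: they have to be found in the camera images.
- can: Yellow sheet-metal tin, 0.3 to 0.6 kg: a box 110 mm wide (its x), 64 thick (y), 180 tall (z, towards the cap; up when it stands). Origin: centre of its underside. At first it leans 52 degrees towards its own +y, its lower +y edge on the tray floor, its +y broad face on the rim, the top overhanging outside. It balances at about 20 degrees and falls upright beyond. Dents above 60 N.
- can_lean_edge (a point): Middle of the tin's lower edge on the leaning side (0, +32, 0 mm in the tin's frame). The tin turns about this edge when it is pushed at the top; pushed only sideways and low down, it may slide on the tray floor instead.
- can_far_edge (a point): Middle of the tin's opposite lower edge (0, -32, 0 mm in the tin's frame).
- cap (a joint): The red push-in cap, 34 mm across, in a black collar (44 mm across, 5 mm high) at the centre of the tin's top. 0 = popped up, its top 16 mm above the tin's top face; 0.008 m = fully home, its top 8 mm above it. It slides along the tin's z, is stiff (about 6 N, more if pressed fast, moves it) and stays where it is left.
- cap_top (a point): Centre of the top of the red cap; it moves with the cap. Its z points along the tin's z.
- tray: Steel spill tray, fixed, 190 mm (its x) by 320 mm (its y), walls 4 mm thick and 60 mm high with an 8 mm lip turned outwards, floor 4 mm thick. Origin under its centre, z up. The tin leans out over the wall at +y.
- pot: Round green cement can with a white band, 84 mm across, 98 mm high, standing in the tray at its -y end. Origin at the centre of its underside. Leave it standing.
- glue1: Blue glue bottle with a white pointed nozzle, 48 mm across, 122 mm high, standing in the tray at its -y end. Origin at the centre of its underside. Leave it standing.
- glue2: A second blue glue bottle, alike, standing on the bench to the right, nearer the robot than the brush. Leave it.
- last: Dark green plastic shoe last, 267 mm long (its x, toe at +x), 90 mm wide, 104 mm high, standing on its sole on the bench to the left. Origin at the centre of its sole. Leave it.
- hammer: Hammer lying on the bench to the left, 270 mm long. Leave it.
- brush: Shoe brush lying on the bench to the right, 170 x 50 x 45 mm. Leave it.
- polish: Red-lidded flat polish tin, 84 mm across, 25 mm high, on the bench to the right. Leave it.
Not all that is in view belongs to the job. What is shaped like the glue1 but green is not meant.

How it is judged:
By the outcome, as a careful person would: the job done as asked, in the order asked, and still so for the second after the job is handed in, with the robot touching nothing.
It also fails if it takes over 48 s, if anything falls off the work surface, if the arm or the gripper's body presses on something with over 40 N, if the wrist force passes 120 N, or if a joint passes its speed limit or range.

## Robot

A 7-joint arm with a two-finger parallel gripper is mounted at the origin on the work surface. World frame = base frame: x ahead of the robot, y to its left, z up, the work surface at z = 0. Lengths are in m, angles in rad, forces in N, time in s.
With the tool pointing down it reaches from about 0.4 to 0.85 m from the base axis. Payload 6.9 kg.
Tool frame: the origin (TCP) lies midway between the tips of the shut fingers; the grasp point (between the pads) lies behind it (ctrl.pinch_z is the z of the grasp point in the tool frame, in m); z points along the fingers, y is the direction in which the jaws open and shut (so a half turn about z gives the same grasp; the last joint's range is limited). The gripper opens to 85 mm and grips with 20 to 120 N. Pads are 22 mm wide; open, the fingers measure 114 mm over their backs; the gripper's body (76 mm by 85 mm) begins 54 mm behind the grasp point. The pads swing forward as they close: fully open they stand 13 mm farther back than shut.
Start: joints at [1.425, 0.507, -0.238, 1.5, 0.126, 1.149, -0.155], TCP at [0.156, -0.605, 0.231] pointing down, gripper open.
Joint ranges: [-3.08, 3.08], [-0.24, 2.05], [-1.43, 1.35], [0, 2.5], [-1.52, 4.66], [0.17, 1.96], [-2.89, 2.89]. Speed limits (rad/s): [2.39, 2.39, 3.14, 3.14, 3.14, 3.14, 3.14].

## Interface

Orientations are given as a unit quaternion [w, x, y, z].
In Python, from station import ctrl, get_state, vision, ticket, models gives the robot as it stands. Calls block until the motion is done:
- ctrl.movep(position, orientation): joint-space move of the TCP to a pose.
- ctrl.movel(position, frame=None, max_speed=0.15): straight line of the TCP; frame=None keeps the orientation; max_speed is the mean speed in m/s.
- ctrl.set_joints(angles): joint-space move.
- ctrl.ungrasp() and ctrl.close_gripper(force=None): open the fingers fully, or close them until they stop; force is the grip in N (None keeps the last).
- ctrl.pause(seconds).
- ctrl.ik(position, orientation): joint angles nearest the present ones, or None.
- get_state(): the state.
- vision.grab_frame(name): name is "scene" or "side" or "wrist"; returns (picture, depth): 480x640x3 uint8, blue, green, red; 480x640 float32, m along the optical axis (not along the pixel's ray), 0 where there is no reading.
- vision.camera_info(name): a dict with "mtx" (3x3 intrinsics, pixels), "R" (3x3) and "t" (3): a world point X has camera coordinates R X + t; the wrist camera has in their place "hand_eye" (4x4, takes a point from camera to tool coordinates, whose origin is the TCP and whose axes are the flange's). Camera axes: x right, y down, z forward; pixel columns grow to the right and rows downward; lengths in m; the calibration is good to about 2 mm. A picture is of the moment at which its call begins: read the wrist's pose just before it. camera_info takes no time and is no camera call.
A pose or a line that the arm cannot do raises ctrl.Unreachable and nothing moves.
- ticket.close_job(): hands the job in, once; it reports no verdict.
Trained networks look in the newest picture that a camera, given by its name, has taken for a name from the list of things; names that differ only in an ending like _2 or _b are one class to them, and where a whole thing is asked for, a point or a joint stands for the part that bears it (a point fixed in the world has none). Each returns a list of dicts, best first, with "p" (0 to 1); they miss things now and then, are a little off and sometimes report something else, mostly with a low value. They report only what shows in the picture. A call takes as long as a camera call. They do not tell look-alikes from the thing itself.
- models.recognise(camera, target): "point" ([column, row] in pixels, amid what is visible of it).
- models.masks_of(camera, target): "mask" (480x640 bool, what is visible of it) and "point" ([column, row] in pixels, amid what is visible of it).
The state is a dict: "time": time; "qpos": joint angles; "qd": joint speeds; "tau": joint torques, N m; "tcp_pos": TCP position; "eef_rot": TCP orientation; "contact_force": force on the tool from outside, world axes, zero at the start; "wrist_torque": the same for the moment, N m; "width": finger opening in m.
Only numpy, scipy, OpenCV 4.12 (cv2) and the standard library are available. Lean on these libraries where they do the work, as an engineer would, in place of code of your own. Each camera call takes 0.05 s, during which the arm holds its last target. There are 200 camera calls.

## Working session

There is one attempt and no reset: what is moved stays moved. The work goes in short steps, each a Python script; the robot and the scene stay as the last script left them, time stands still between calls to the robot, and variables do not carry over. Pictures are saved under pics/ and viewed, on a budget of 10 in all, crops included, one or two more only if the job needs it, and the job is handed in when it is done.

```bash
ls; mkdir -p pics; python3 - <<'E'
from station import *
import cv2,numpy as np
ims=[]
for n in("scene","side"):
    im,d=vision.grab_frame(n); cv2.imwrite(f"pics/{n}0.png",im); np.save(f"{n}_d.npy",d)
    for t in("can","cap","tray","pot","glue1"):
        print(n,t,[(np.round(r["point"]),round(r["p"],2)) for r in models.recognise(n,t)][:3])
    c=vision.camera_info(n); print(c["mtx"].round(1).tolist(),(-c["R"].T@c["t"]).round(3),c["R"].round(2).tolist())
s=get_state();print(s["time"],s["eef_rot"],s["contact_force"],ctrl.pinch_z)
E
```

```text
pics
scene can [(array([310., 279.]), 0.7), (array([248., 280.]), 0.69)]
scene cap [(array([343., 274.]), 0.65)]
scene tray [(array([248., 278.]), 0.66)]
scene pot [(array([206., 268.]), 0.97)]
scene glue1 [(array([228., 244.]), 0.95), (array([224., 198.]), 0.94), (array([214., 176.]), 0.78)]
[[452.1, 0.0, 320.6], [0.0, 452.1, 232.4], [0.0, 0.0, 1.0]] [1.151 0.052 0.897] [[-0.13, 0.99, 0.02], [0.75, 0.11, -0.65], [-0.65, -0.07, -0.76]]
side can [(array([367., 237.]), 0.77)]
side cap [(array([376., 202.]), 0.51)]
side tray [(array([356., 289.]), 0.77)]
side pot [(array([375., 315.]), 0.56)]
side glue1 [(array([293., 398.]), 0.84), (array([255., 346.]), 0.84), (array([284., 332.]), 0.83)]
[[521.2, 0.0, 321.8], [0.0, 521.2, 238.3], [0.0, 0.0, 1.0]] [ 0.422 -0.953  1.226] [[1.0, -0.05, -0.01], [-0.04, -0.78, -0.63], [0.02, 0.63, -0.78]]
0.6 [ 1.72486412e-05  9.92088308e-01  1.25541982e-01 -1.40571826e-05] [-0.56027943  0.56313617  0.5439222 ] -0.0187
```

View pics/scene0.png

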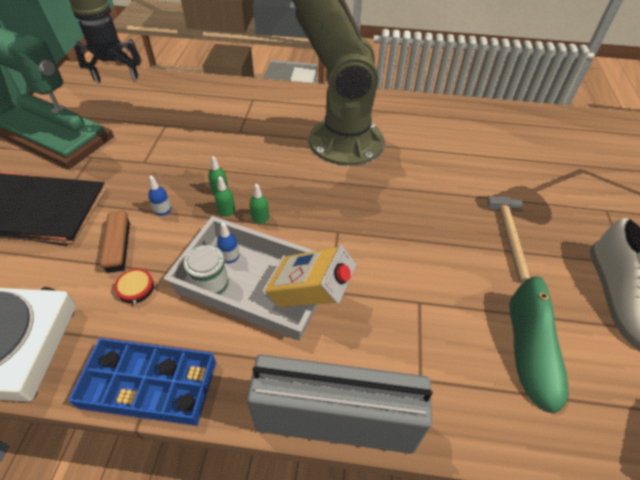

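View pics/side0.png

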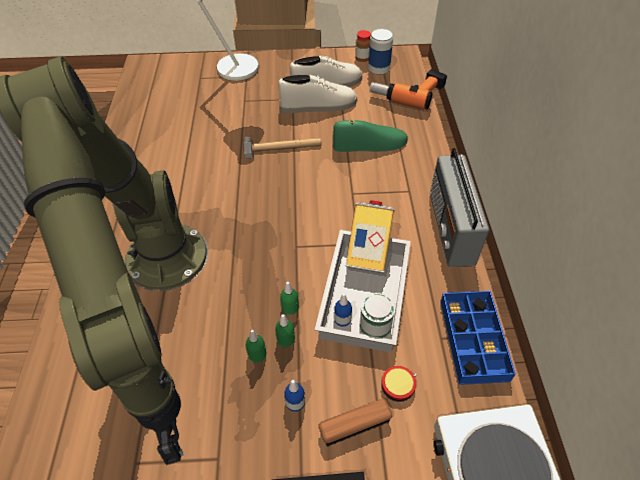

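The tin leans towards +y (image right in scene). Next I'll fit its box pose to the depth points from both cameras.

```bash
cat > h.py <<'E'
from station import *
import cv2,numpy as np
from scipy.spatial.transform import Rotation as R
from scipy.optimize import least_squares
def cloud(n,t,near=None):
    im,d=vision.grab_frame(n); c=vision.camera_info(n)
    ms=models.masks_of(n,t)
    if near is not None: ms.sort(key=lambda m:np.hypot(*(np.array(m["point"])-near)))
    m=cv2.erode(ms[0]["mask"].astype(np.uint8),np.ones((3,3)))>0
    v,u=np.nonzero(m&(d>0)); K=c["mtx"]; z=d[v,u]
    P=np.c_[(u-K[0,2])/K[0,0]*z,(v-K[1,2])/K[1,1]*z,z]
    return (P-c["t"])@c["R"], im
def pose(p):  # p: pivot edge x,y, yaw, lean ; edge height .004
    Rm=R.from_euler('z',p[2])*R.from_euler('x',-p[3]); return Rm,np.array([p[0],p[1],.004])
def fit(P,p0,fixlean=False):
    def f(p):
        Rm,o=pose(p); b=Rm.inv().apply(P-o)+[0,.032,0]-[0,0,.09]
        q=np.abs(b)-[.055,.032,.09]
        return np.linalg.norm(np.maximum(q,0),axis=1)+np.minimum(q.max(1),0)
    r=least_squares(f,p0,loss='soft_l1',f_scale=.003); return r.x,np.median(np.abs(f(r.x)))
def quat(Rm): q=Rm.as_quat(); return np.r_[q[3],q[:3]]
E
python3 - <<'E'
from h import *
a,_=cloud("scene","can",(310,279)); b,_=cloud("side","can",(367,237))
for P in(a,b): print(len(P),P.mean(0).round(3),P.min(0).round(3),P.max(0).round(3))
for Q in(a,b,np.r_[a,b]):
  m=Q.mean(0)
  for y in(0,-.3): 
    p,e=fit(Q,[m[0],m[1]-.1,y,.9]); print(p[:2].round(4),np.degrees(p[2:]).round(1),e.round(4))
p,e=fit(np.r_[a,b],[m[0],m[1]-.1,0,.9]); np.save("p.npy",p)
for n,t,nr in(("scene","pot",(206,268)),("scene","glue1",(228,244)),("side","tray",(356,289))):
    P,_=cloud(n,t,nr); print(t,np.percentile(P,[2,50,98],0).round(3).tolist())
print(get_state()["time"])
E
```

```text
3779 [ 0.615 -0.027  0.115] [ 0.524 -0.129  0.011] [0.668 0.062 0.165]
2337 [ 0.589 -0.049  0.109] [ 0.525 -0.129  0.048] [0.651 0.036 0.168]
[ 0.5787 -0.0815] [-15.1  52.5] 0.0009
[ 0.5787 -0.0815] [-15.1  52.5] 0.0009
[ 0.5598 -0.1338] [-9.  40.9] 0.0093
[ 0.5717 -0.1371] [-20.7  41. ] 0.0095
[ 0.5789 -0.0809] [-15.1  52.5] 0.0012
[ 0.5789 -0.0809] [-15.1  52.5] 0.0012
pot [[0.559, -0.298, 0.02], [0.606, -0.256, 0.096], [0.63, -0.226, 0.104]]
glue1 [[0.502, -0.255, 0.016], [0.515, -0.237, 0.068], [0.527, -0.221, 0.118]]
tray [[0.445, -0.341, -0.002], [0.544, -0.153, 0.006], [0.69, 0.002, 0.062]]
1.1
```

```bash
cat >> h.py <<'E'
p=np.load("p.npy")
def tool(lean,h,yoff=0.,flip=0,piv=None):
    "TCP pose with tool along the tin's axis, TCP at body height h, offset yoff in tin y"
    Rm,o=pose([*(p[:2] if piv is None else piv),p[2],lean])
    return o+Rm.apply([0,-.032+yoff,h]), quat(Rm*R.from_euler('x',np.pi)*R.from_euler('z',np.pi*flip))
E
python3 - <<'E'
from h import *
for fl in(0,1):
  for l in(52.5,40,30,20,10,0):
    for h in (.3,.138):
      q=ctrl.ik(*tool(np.radians(l),h,0,fl)); print(fl,l,h,None if q is None else np.round(q,2))
for Pt in([.45,-.3,.45],[.5,-.05,.5]): 
  for fl in (0,1): q=ctrl.ik(Pt,tool(0,.1,0,fl)[1]); print(Pt,fl,None if q is None else np.round(q,2))
E
```

```text
0 52.5 0.3 [-0.69  0.97  0.36  1.05  0.4   1.76 -2.27]
0 52.5 0.138 [-0.36  0.91 -0.14  1.42  0.73  1.57 -2.61]
0 40 0.3 [-0.11  0.83 -0.76  1.19  0.87  1.94 -2.65]
0 40 0.138 [-0.13  0.79 -0.39  1.53  0.77  1.48 -2.63]
0 30 0.3 [ 0.1   0.73 -0.91  1.3   0.83  1.83 -2.61]
0 30 0.138 [-0.03  0.69 -0.36  1.6   0.67  1.3  -2.51]
0 20 0.3 [ 0.23  0.58 -0.78  1.38  0.64  1.61 -2.42]
0 20 0.138 [ 0.06  0.6  -0.3   1.66  0.54  1.13 -2.33]
0 10 0.3 [ 0.36  0.47 -0.66  1.45  0.44  1.42 -2.18]
0 10 0.138 [ 0.23  0.56 -0.35  1.71  0.41  1.01 -2.16]
0 0 0.3 [ 0.44  0.41 -0.44  1.49  0.18  1.28 -1.86]
0 0 0.138 [ 0.34  0.53 -0.3   1.74  0.19  0.9  -1.87]
1 52.5 0.3 [-0.45  0.95 -0.24  1.04  0.73  1.93  0.62]
1 52.5 0.138 [-0.05  1.03 -0.78  1.42  1.04  1.9   0.27]
1 40 0.3 [-0.16  0.8  -0.63  1.19  0.81  1.89  0.54]
1 40 0.138 [ 0.11  0.91 -0.87  1.53  0.99  1.73  0.32]
1 30 0.3 [ 0.17  0.81 -1.13  1.3   0.93  1.94  0.44]
1 30 0.138 [ 0.25  0.82 -0.92  1.6   0.93  1.57  0.39]
1 20 0.3 [ 0.38  0.71 -1.18  1.38  0.83  1.77  0.55]
1 20 0.138 [ 0.41  0.75 -0.97  1.66  0.87  1.4   0.5 ]
1 10 0.3 [ 0.55  0.58 -1.06  1.44  0.63  1.53  0.78]
1 10 0.138 [ 0.58  0.71 -1.    1.71  0.78  1.24  0.64]
1 0 0.3 [ 0.75  0.52 -1.01  1.49  0.45  1.38  1.02]
1 0 0.138 [ 0.72  0.68 -0.97  1.74  0.63  1.07  0.85]
[0.45, -0.3, 0.45] 0 [ 0.76  0.29 -0.32  1.27  0.09  1.6  -1.38]
[0.45, -0.3, 0.45] 1 [ 1.15  0.38 -0.98  1.26  0.31  1.66  1.53]
[0.5, -0.05, 0.5] 0 [ 0.62  0.28 -0.85  1.22  0.21  1.74 -2.01]
[0.5, -0.05, 0.5] 1 [ 0.84  0.41 -1.35  1.21  0.41  1.81  0.92]
```

```bash
python3 - <<'E'
from h import *
L=p[3]
ctrl.movep([.45,-.25,.42],tool(0,.1,0,1)[1])
print(get_state()["time"])
ctrl.movep(*tool(L,.25,0,1)); s=get_state(); print(s["time"],s["qpos"].round(2) if hasattr(s["qpos"],'round') else s["qpos"],np.array(s["tcp_pos"])-tool(L,.25,0,1)[0],s["contact_force"],s["width"])
A=[vision.grab_frame(n)[0] for n in("scene","side")]
cv2.imwrite("pics/a1.png",np.hstack([cv2.resize(A[0][170:370,180:440],None,fx=1.5,fy=1.5),cv2.resize(A[1][130:330,250:500],None,fx=1.5,fy=1.5)]))
E
```

```text
2.9083
4.6167 [-0.27  0.97 -0.56  1.18  0.9   1.96  0.45] [ 0.000673   -0.0022523   0.00093365] [ 0.60814668 -0.14867808  0.65948391] 0.08528294687001672
```

View pics/a1.png

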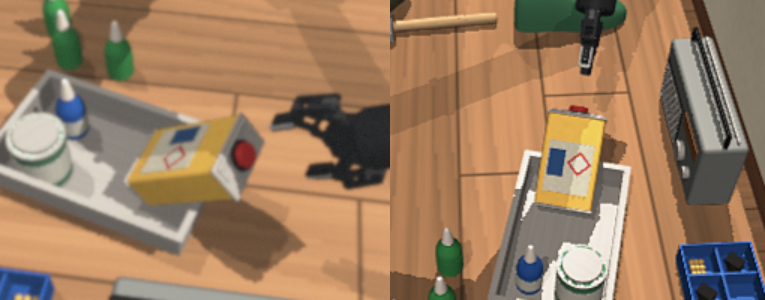

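The open jaws line up astride the tin's top: tips at about (275,125)/(315,175) in the left crop, cap at (245,155). Advancing.

```bash
python3 - <<'E'
from h import *
L=p[3]
def st(): s=get_state(); return round(s["time"],2),np.round(s["contact_force"],1)
t=tool(L,.19,0,1); ctrl.movel(t[0],t[1],max_speed=.1); print(st())
t=tool(L,.138,0,1); ctrl.movel(t[0],t[1],max_speed=.06); print(st())
for d in(47,40):
    t=tool(np.radians(d),.138,0,1); ctrl.movel(t[0],t[1],max_speed=.04); print(d,st())
A=[vision.grab_frame(n)[0] for n in("scene","side")]
cv2.imwrite("pics/a2.png",np.hstack([cv2.resize(A[0][170:370,180:440],None,fx=1.5,fy=1.5),cv2.resize(A[1][130:330,250:500],None,fx=1.5,fy=1.5)]))
E
```

```text
(5.47, array([ 0. , -0.1, -0.3]))
(6.48, array([ 0.3,  0.7, -1.7]))
47 (6.97, array([ 0.6,  0.4, -0.8]))
40 (7.56, array([ 0.3,  0.8, -1.7]))
```

View pics/a2.png

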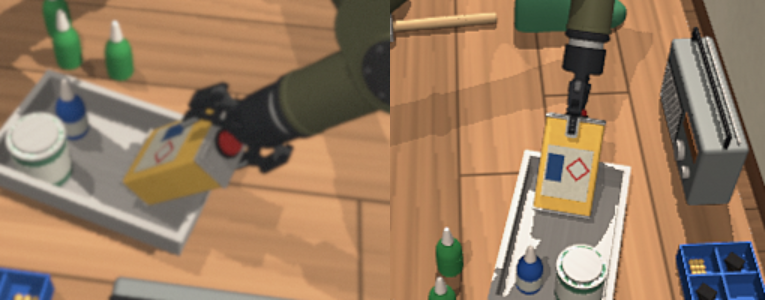

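The jaws straddle the tin and it is turning up with about 2 N, its base edge in place. Continuing.

```bash
python3 - <<'E'
from h import *
def st(): s=get_state(); return round(s["time"],2),np.round(s["contact_force"],1)
for d in(33,26,19,14,9,5,2,0):
    t=tool(np.radians(d),.138,0,1); ctrl.movel(t[0],t[1],max_speed=.04 if d>20 else .03); print(d,st())
ctrl.pause(.2); print(st())
A=[vision.grab_frame(n)[0] for n in("scene","side")]
cv2.imwrite("pics/a3.png",np.hstack([cv2.resize(A[0][170:370,180:440],None,fx=1.5,fy=1.5),cv2.resize(A[1][130:330,250:500],None,fx=1.5,fy=1.5)]))
E
```

```text
33 (8.24, array([ 0.3,  1.9, -1. ]))
26 (8.82, array([0.6, 0.5, 0. ]))
19 (9.55, array([-0.3,  0.6, -0.2]))
14 (10.11, array([ 0. , -0.2, -0.3]))
9 (10.67, array([-1. , -0.6,  0.9]))
5 (11.15, array([-0.3, -1.9,  1.5]))
2 (11.55, array([0.4, 1. , 0.6]))
0 (11.87, array([ 0.5,  0.2, -0.5]))
(12.07, array([-0.3,  0.3, -0.2]))
```

View pics/a3.png

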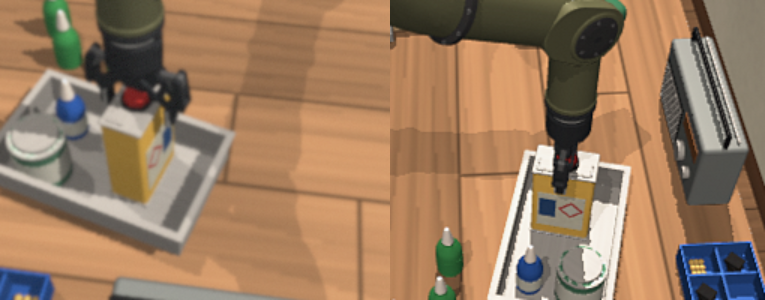

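It stands upright. Retreating, then measuring the tin and cap.

```bash
python3 - <<'E'
from h import *
t=tool(0,.27,0,1); ctrl.movel(t[0],t[1],max_speed=.1)
t=[t[0]+[-.12,.15,.05],t[1]]; ctrl.movep(*t); ctrl.close_gripper(20)
print(get_state()["time"])
a,A=cloud("scene","can"); b,B=cloud("side","can")
m=a.mean(0); 
q,e=fit(np.r_[a,b],[m[0],m[1],p[2],0.]); print(q[:2].round(4),np.degrees(q[2:]).round(1),e)
Rm,o=pose(q); print("cap pred",o+Rm.apply([0,-.032,.196]))
for n in("scene","side"):
    im,d=vision.grab_frame(n); c=vision.camera_info(n); K=c["mtx"]
    red=(im[...,2]>130)&(im[...,1]<60)&(im[...,0]<60)
    v,u=np.nonzero(red&(d>0)); z=d[v,u]
    P=(np.c_[(u-K[0,2])/K[0,0]*z,(v-K[1,2])/K[1,1]*z,z]-c["t"])@c["R"]
    P=P[np.hypot(*(P-m)[:,:2].T)<.1]; P=P[P[:,2]>.17]
    top=P[P[:,2]>np.percentile(P[:,2],95)-.005]
    print(n,len(P),P[:,2].max(),np.median(P[:,2]),(top.min(0)+top.max(0))/2,top.mean(0))
np.save("q.npy",q)
cv2.imwrite("pics/a4.png",np.hstack([cv2.resize(A[170:370,180:440],None,fx=1.5,fy=1.5),cv2.resize(B[130:330,250:500],None,fx=1.5,fy=1.5)]))
E
```

```text
15.2083
[ 0.5783 -0.0837] [-15.1   0.4] 0.001338417011735843
cap pred [ 0.57026175 -0.11335262  0.20019862]
scene 49 0.20025820995809096 0.19625645228279198 [ 0.58130769 -0.11382859  0.19732716] [ 0.58332344 -0.11282169  0.19663322]
side 15 0.19932036678790177 0.19689821849406744 [ 0.57185519 -0.12002367  0.19728247] [ 0.57158242 -0.1226202   0.19735689]
```

View pics/a4.png

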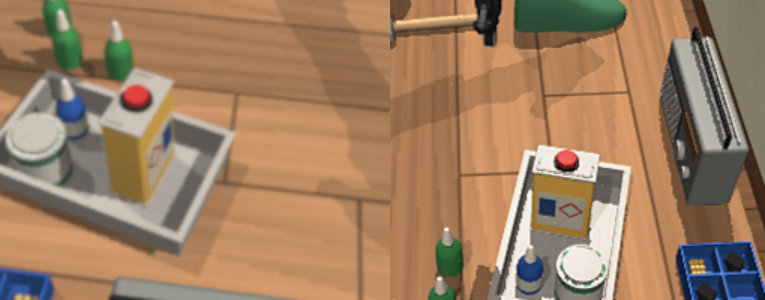

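Tin upright with its pose unchanged; cap at crop (136,97)/(566,160), top at about z=0.200. Pressing in small force-checked steps.

```bash
python3 - <<'E'
from h import *
o=tool(0,.1,0,1)[1]; c=np.array([.571,-.114,0])
ctrl.movep(c+[0,0,.26],o); ctrl.movel(c+[0,0,.212],o,max_speed=.08)
ctrl.pause(.2); f0=np.array(get_state()["contact_force"]); print(get_state()["time"],f0)
z=.206
while z>.180:
    ctrl.movel(c+[0,0,z],o,max_speed=.01); s=get_state(); f=s["contact_force"]-f0
    print(round(s["time"],2),round(z,4),np.round(s["tcp_pos"],4),f.round(1))
    if f[2]>22 or s["time"]>38: break
    z-=.001
ctrl.pause(.3); s=get_state(); print(np.round(s["tcp_pos"],4),s["contact_force"]-f0)
ctrl.movel(c+[0,0,.26],o,max_speed=.08); print(get_state()["time"])
E
```

```text
17.2917 [-0.07674537  0.42545938  0.65600821]
18.04 0.206 [ 0.571 -0.114  0.206] [-0.  -0.3 -0.7]
18.29 0.205 [ 0.571  -0.114   0.2049] [-0.3 -0.2  0.7]
18.54 0.204 [ 0.571  -0.114   0.2039] [-0.  -0.3 -0.4]
18.79 0.203 [ 0.571  -0.114   0.2029] [-0.5 -0.9 -1.4]
19.04 0.202 [ 0.5709 -0.114   0.2019] [ 1.  -0.3 -0.7]
19.29 0.201 [ 0.571  -0.114   0.2009] [ 0.1 -0.2 -0.5]
19.54 0.2 [ 0.5709 -0.114   0.1999] [-0.1 -0.2 -0.2]
19.79 0.199 [ 0.5711 -0.1139  0.1991] [ 0.2 -0.4  0.8]
20.04 0.198 [ 0.5711 -0.1139  0.1983] [-1.2 -0.2  4.4]
20.29 0.197 [ 0.5711 -0.1139  0.1973] [-0.8 -0.6  4.6]
20.54 0.196 [ 0.5711 -0.1139  0.1963] [-0.8 -0.2  5.1]
20.79 0.195 [ 0.5711 -0.1139  0.1952] [-0.5 -1.1  4.3]
21.04 0.194 [ 0.5711 -0.114   0.1942] [-0.6 -0.9  5.3]
21.29 0.193 [ 0.5711 -0.114   0.1931] [0.5 1.  3.3]
21.54 0.192 [ 0.5711 -0.114   0.1921] [-0.4 -2.1  4. ]
21.79 0.191 [ 0.5712 -0.1139  0.1921] [-2.6  0.2 11.3]
22.04 0.19 [ 0.5713 -0.1139  0.192 ] [-5.9 -1.7 19.1]
22.29 0.189 [ 0.5714 -0.1138  0.1919] [-6.8 -1.1 25.2]
[ 0.5714 -0.1138  0.1919] [-7.50558965 -1.07321834 26.70214863]
23.6333
```

The cap moved the full 8 mm and bottomed hard at 0.192. Backing clear for a final check.

```bash
python3 - <<'E'
from h import *
o=tool(0,.1,0,1)[1]
ctrl.movep([.45,.04,.33],o)
a,A=cloud("scene","can"); b,B=cloud("side","can"); m=a.mean(0)
q,e=fit(np.r_[a,b],[m[0],m[1],p[2],0.]); print(q[:2].round(4),np.degrees(q[2:]).round(1),e)
P=np.r_[a,b]; print("top z",np.percentile(P[:,2],[90,99,100]).round(4))
for t,nr in(("pot",(206,268)),("glue1",(228,244))):
    Q,_=cloud("scene",t,nr); print(t,np.percentile(Q,[2,50,98],0).round(3).tolist())
print(get_state()["time"],get_state()["contact_force"])
cv2.imwrite("pics/a5.png",np.hstack([cv2.resize(A[170:370,180:440],None,fx=1.5,fy=1.5),cv2.resize(B[130:330,250:500],None,fx=1.5,fy=1.5)]))
E
```

```text
[ 0.5783 -0.0835] [-15.3   0.3] 0.0012681539638329242
top z [0.1863 0.1925 0.1953]
pot [[0.557, -0.301, 0.018], [0.605, -0.256, 0.096], [0.63, -0.226, 0.104]]
glue1 [[0.504, -0.256, 0.016], [0.517, -0.237, 0.067], [0.527, -0.221, 0.117]]
24.875 [ 0.30075558 -0.86636257 -0.4651702 ]
```

View pics/a5.png

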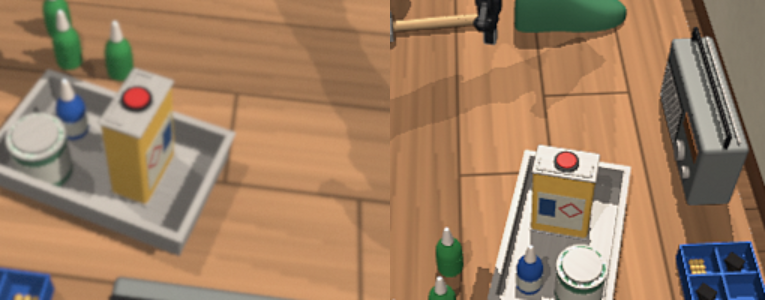

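The tin stands upright, its cap is down in the collar at (136,98)/(566,161), and the pot and glue bottle have not moved.

```bash
python3 -c "
from station import *
print(ticket.close_job())"
```

```text
the job is handed in; nothing more can be done
None
```

The tin is back upright on the tray floor and its red cap is pressed fully home. I handed the job in at about 25 s of the 48 s allowed.

- **Righting the tin:** I placed the open fingers loosely either side of its top and pushed it round about its lower edge. One finger pushed and the other caught it as it came upright, with about 2 N read at the wrist and no gripping.
- **Pressing the cap:** I pushed it down with shut fingertips in 1 mm steps. It moved at about 5 N and stopped firmly at z = 0.192 m, which is the fully home height. The force there peaked at about 27 N, below the 60 N dent limit.
- **Last checks:** The tin's fitted lean was 0.3°, which is within measurement noise. The cap sits down in its collar, and the pot and glue1 were where they started to within 3 mm. The robot was clear of everything. I did not measure the other things on the bench again, but the arm did not go near them.

No check failed or disagreed. I viewed 7 pictures.

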